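Back off the left-hand wheel nut and draw the slotted washer

TASK

Free the sharpener's wheel for changing. Its three-armed nut has a left-hand thread: push its arms round clockwise, seen from above, until you feel it come up against its upper stop (do not screw it down, and do not lean hard on it), then draw the brass slotted washer out from under the nut by its upturned lip until it is well clear of the spindle, and leave it lying flat on the wheel. Leave the mug, the bottle and the dressing stone alone.

Things in the scene. Friction and masses are not known exactly. Their poses are not given: they have to be found in the camera images.
- sharpener: Bench sharpener, fixed to the table: green housing 270 x 250 mm, 97 mm high, carrying a flat round red-brown stone wheel 220 mm across whose upper face lies 131 mm above the table; the wheel is locked and does not turn. Origin on the table under the wheel's axis, z up. A steel spindle 14 mm thick stands on the axis to 56 mm above the wheel.
- nut: Left-hand wheel nut. Origin on the spindle axis, level with the wheel's face when screwed right down; z up. Heights above it: steel flange 70 mm across at 7 to 13 mm, its rim down to 3 mm capping the washer; dark hub 34 mm across up to 44 mm; three level round arms 12 mm thick, axes at 34 mm. One arm lies along the nut's own x axis, the others at 120 degrees either side.
- nut_arm (a point): Centre of the red ball (18 mm across) that ends the arm along the nut's x axis: 50 mm from the spindle axis, 34 mm above the nut's origin. The other two arms end in the same balls. Turning takes a steady 0.22 N m or so (about 5 N at the ball) and the nut stays where it is left.
- nut_top (a point): Centre of the hub's top, 44 mm above the nut's origin. Turned clockwise from above the nut rises 10 mm a turn, up to a rigid stop that is found by feel, about half to two thirds of a turn from the start (the start varies); counter-clockwise screws it down. This point is 175 mm above the table when screwed right down, 182 mm at the upper stop.
- washer: Loose brass slotted washer, about 0.16 kg, on the wheel round the spindle, capped by the nut. Origin: centre of its underside, on the spindle axis at the start. 7 mm thick, 40 mm wide, from x = -27 to +22 mm, with a 17 mm slot open to +x; a 3 mm thick, 30 mm wide tab runs to -x. Slides out to its own -x once the nut has risen 4 mm; off the spindle after 30 mm, past the nut after 57 mm.
- washer_lip (a point): Middle of the upper edge of the washer's upturned lip at the tab's end: 80 mm from its origin on its -x side, 20 mm above the wheel. The lip is an upright plate 44 mm wide across the tab, 5 mm thick. Between it and the nut's flange are 42 mm of room; with the nut at its upper stop the gap between two arms lies over the tab.
- mug: Blue mug, 80 mm across and 90 mm high, beside the sharpener on the table. Origin under its centre.
- oil_bottle: Orange bottle 56 mm across and 130 mm high, on the other side of the sharpener. Origin under its centre.
- dressing_stone: Grey stone bar 90 x 35 x 22 mm lying on the table near the sharpener. Origin under its centre.
Not all that is in view belongs to the job. There is more than one size of the washer; the one meant has the size given above.

How it is judged (in metres and radians):
On the way, in this order (a step that is already met when the one before it is completed fails the run):
1. the nut is turned clockwise up to its upper stop while the washer is still in place under it (z of nut_top in the frame of sharpener above 0.1815 m and horizontal distance between washer and nut below 0.015 m), for 0.1 s.
2. the washer is drawn out clear of the spindle (horizontal distance between washer and nut above 0.032 m), for 0.1 s.
At the end, for the whole second after the job is handed in: the nut is at its upper stop (within 0.5 mm of rise), and the washer lies at rest, flat on the wheel (within 7 degrees), its origin 32 to 95 mm out from the spindle axis (z of nut_top in the frame of sharpener above 0.1815 m and horizontal distance between washer and nut between 0.032 and 0.095 m and angle between washer's own z axis and vertical below 0.12 rad and height (world z) of washer between 0.126 and 0.137 m and linear speed of washer below 0.01 m/s); the robot touches nothing.
It fails at once if the nut is screwed down tight (z of nut_top in the frame of sharpener below 0.1752 m).
It fails at once if the robot pushes the nut with more than 40 N (contact force between any of the arm, the fingers and nut above 40 N).
It fails at once if the mug, the bottle or the dressing stone is moved more than 20 mm (distance of any of mug, oil_bottle, dressing_stone from where it was at the start of the episode above 0.02 m).
It also fails if it takes over 58 s, if anything falls off the work surface, if the arm or the gripper's body presses on something with over 40 N, if the wrist force passes 120 N, or if a joint passes its speed limit or range.

ROBOT

A 6-joint arm with a two-finger parallel gripper is mounted at the origin on the work surface. World frame = base frame: x ahead of the robot, y to its left, z up, the work surface at z = 0. Lengths are in mm, angles in degrees, forces in N, time in s.
With the tool pointing down it reaches from about 225 to 725 mm from the base axis. Payload 3.1 kg.
Tool frame: the origin (TCP) lies on the front face of the gripper's body, between the roots of the fingers; the fingertips stand 73 mm ahead of it and the grasp point (between the pads) lies 54 mm ahead of it; z points along the fingers, y is the direction in which the jaws open and shut (so a half turn about z gives the same grasp; the last joint's range is limited). The gripper opens to 85 mm and grips with 20 to 120 N. Pads are 22 mm wide; open, the fingers measure 114 mm over their backs; the gripper's body (76 mm by 85 mm) begins 54 mm behind the grasp point. The pads swing forward as they close: fully open they stand 13 mm farther back than shut.
Start: joints at [-77.854, 2.75, 5.684, 92.934, 0, 82.678], TCP at [174.967, -494.979, 303.912] pointing down, gripper open.
Joint ranges: [-166.93, 166.93], [-56.73, 111.36], [-69.38, 81.34], [-121.58, 131.49], [-85.45, 84.26], [-180, 180]. Speed limits (degrees/s): [159.86, 159.86, 180, 180, 180, 180].

INTERFACE

Orientations are given as [roll, pitch, yaw] about the fixed x, y, z axes, in that order (R = Rz(yaw) Ry(pitch) Rx(roll)).
In Python, from plant import r, imaging, job gives the robot as it stands.
- The arm moves only by the tool servo_tool, never from a script. Its argument "targets" is one flat list of numbers, 7 for each row, row after row: the shift along the world's x, y, z scaled (see below), then the turn, a rotation vector about the world's x, y, z scaled (see below), then the gripper command: -1 is shut, 1 is fully open, values between are in proportion. A call has 1 to 10 rows; each row is the pose to reach, as a shift and turn from the pose commanded when the call began; what a row does not reach only later rows make up. The controller multiplies each number of a shift by 0.5 m and each number of a turn by 120 degrees. A row lasts 1/10 s, in which the tool goes at most 50 mm and 8.59 degrees, less where a joint would pass 70% of its speed; a pose out of reach is approached as far as the arm can. A call with a number of a shift or a turn outside -1 to 1 is refused whole. A call with a gripper value outside its range is refused whole. The fingers move at their own pace and stop on an object; "squeeze" is the grip in N (left out, the last holds). Time passes only in rows, so rows that repeat a pose let the fingers close. It gives the time, the measured TCP pose, the force and the opening at its end, in the units of the state.
- r.state(): the state, without advancing time (a new reading comes with each control period).
- imaging.camera(name): name is "side" or "top" or "wrist"; returns a dict with "frame" (384x512x3 uint8, red, green, blue), "fx", "fy", "cx", "cy" (pixels), "k1" (the pictures are not rectified: a ray, as slopes to the right and down, at radius r is drawn at 1 + k1 r^2 times it, then the intrinsics apply), "R" (3x3) and "t" (3): a world point X has camera coordinates R X + t. Camera axes: x right, y down, z forward; pixel columns grow to the right and rows downward; lengths in mm; the calibration is good to about 2 mm. A picture is of the moment at which its call begins. There is no depth.
- job.sign_off(): hands the job in, once; it reports no verdict.
The state is a dict: "t": time; "joint_positions": joint angles; "dq": joint speeds; "effort": joint torques, N m; "tcp_pos": TCP position; "tool_rot": TCP orientation; "wrist_force": force on the tool from outside, world axes, zero at the start; "wrist_torque": the same for the moment, N m; "width": finger opening in mm.
Only numpy, scipy, OpenCV 4.12 (cv2) and the standard library are available. Lean on these libraries where they do the work, as an engineer would, in place of code of your own. Each camera call takes 0.05 s, during which the arm holds its last target.

## Working session

There is one attempt and no reset: what is moved stays moved. The work goes in short steps, Python scripts to look and compute and a tool call to move; the robot and the scene stay as the last step left them, time stands still between calls to the robot, and variables do not carry over. Pictures are saved under pics/ and viewed, and the job is handed in when it is done.

Besides the shell and the picture viewer there is one more tool, called in YAML: its name, and indented under it one key for each argument. servo_tool: Moves the arm, as the interface text tells. Its arguments: {"type":"object","properties":{"targets":{"type":"array","items":{"type":"number"}},"squeeze":{"type":"number"}},"required":["targets"]}

```bash
mkdir -p pics; ls
python3 - <<'E'
from plant import r, imaging, job
import cv2
print(r.state())
for n in ("side","top","wrist"):
    c=imaging.camera(n); cv2.imwrite(f"pics/{n}0.png",c["frame"][:,:,::-1]); print(n,{k:c[k] for k in c if k!="frame"})
E
```

```text
pics
{'t': 0.0, 'joint_positions': array([-7.78525414e+01,  2.79607929e+00,  5.59241438e+00,  9.29334502e+01,
        5.54562044e-04,  8.26800908e+01]), 'dq': array([ 0.0615571 , -0.12024827, -0.00575527,  0.06641378,  0.05102443,
       -0.0190544 ]), 'effort': array([ 1.21067546e-04, -3.38777876e+01,  3.20017827e+01,  2.01842131e-02,
       -1.34216234e-04,  3.44535621e-06]), 'tcp_pos': array([ 174.88707658, -494.55720005,  302.69503737]), 'tool_rot': array([-1.79864073e+02, -1.80197629e-02,  1.94673458e+01]), 'wrist_force': array([ 0.65779927, -0.44740128, -0.3711124 ]), 'wrist_torque': array([ 0.01019991,  0.02588351, -0.00911903]), 'width': 85.66915123183854}
side {'fx': 351.51623471291765, 'fy': 351.51623471291765, 'cx': 259.2781846681315, 'cy': 190.4263859452759, 'k1': -0.08958860059593088, 'R': array([[ 0.90267894, -0.42962351, -0.02437988],
       [-0.25630935, -0.49129188, -0.83242886],
       [ 0.34565337,  0.75766479, -0.55359535]]), 't': array([-467.45117526,  303.80453445,  595.89651554])}
top {'fx': 368.45479283858145, 'fy': 368.45479283858145, 'cx': 251.2506857204245, 'cy': 188.71347432472805, 'k1': -0.07231158048109575, 'R': array([[-0.00471594, -0.99936353, -0.0353595 ],
       [-0.98762523,  0.01019786, -0.15650053],
       [ 0.15676151,  0.03418389, -0.98704473]]), 't': array([ 95.807082  , 569.99630353, 800.19186899])}
wrist {'fx': 308.8599408996297, 'fy': 308.8599408996297, 'cx': 252.95264438932864, 'cy': 193.67667691773795, 'k1': 0.023304236154990478, 'R': array([[ 0.33346507, -0.94276195, -0.00097896],
       [-0.90603433, -0.32076078,  0.2760694 ],
       [-0.26058174, -0.09117253, -0.96113721]]), 't': array([-523.59683467,  -35.83705063,  378.59881304])}
```

View pics/side0.png

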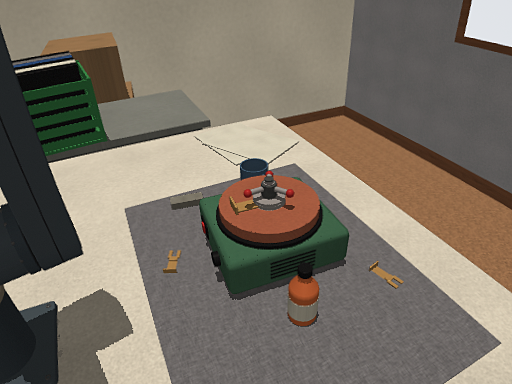

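View pics/top0.png

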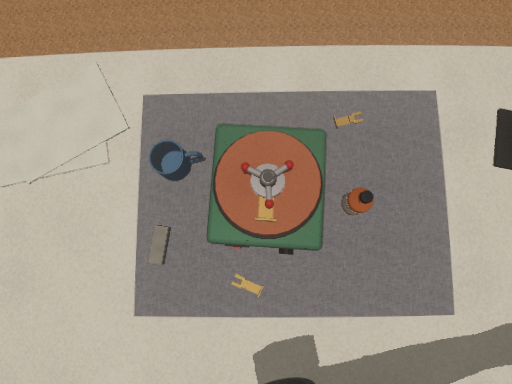

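View pics/wrist0.png

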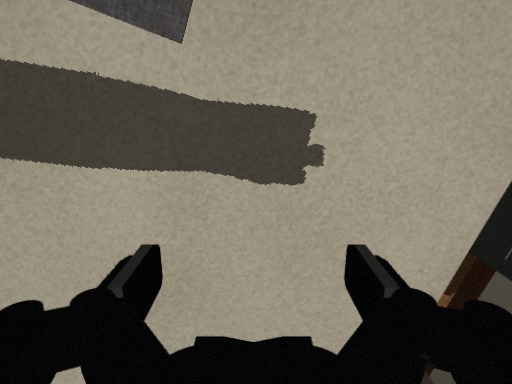

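The top view has three brass parts: under the nut at (266,209), on the mat at (348,120) and on the mat at (248,286). The one under the nut is the one meant, with its tab pointing down the image (towards the robot). Next I'll crop it and measure.

```bash
cat > h.py <<'E'
import numpy as np, cv2
def ray(c,u,v):
    p=np.array([(u-c["cx"])/c["fx"],(v-c["cy"])/c["fy"]]); q=p.copy()
    for _ in range(20): q=p/(1+c["k1"]*(q@q))
    d=c["R"].T@np.array([q[0],q[1],1.]); o=-c["R"].T@c["t"]; return o,d
def onz(c,u,v,z):
    o,d=ray(c,u,v); return o+d*(z-o[2])/d[2]
def proj(c,X):
    x=c["R"]@np.array(X,float)+c["t"]; q=x[:2]/x[2]; q=q*(1+c["k1"]*(q@q)); return q[0]*c["fx"]+c["cx"],q[1]*c["fy"]+c["cy"]
def tri(obs):
    A=np.zeros((3,3));b=np.zeros(3)
    for c,u,v in obs:
        o,d=ray(c,u,v);d=d/np.linalg.norm(d);P=np.eye(3)-np.outer(d,d);A+=P;b+=P@o
    X=np.linalg.solve(A,b);return X
def blobs(m,amin=8):
    n,l,s,ce=cv2.connectedComponentsWithStats(m.astype(np.uint8));return [(s[i].tolist(),ce[i]) for i in range(1,n) if s[i,4]>=amin]
E
python3 - <<'E'
from plant import r, imaging
from h import *
for n,(x0,y0,x1,y1) in (("top",(200,115,335,255)),("side",(195,150,355,300))):
    c=imaging.camera(n);f=c["frame"]
    cr=f[y0:y1,x0:x1,::-1];cv2.imwrite(f"pics/{n}crop.png",cv2.resize(cr,None,fx=4,fy=4,interpolation=cv2.INTER_CUBIC))
    hsv=cv2.cvtColor(f,cv2.COLOR_RGB2HSV)
    H,S,V=[hsv[...,i].astype(int) for i in range(3)]
    red=((H<4)|(H>172))&(S>170)&(V>90)
    for b in blobs(red): print(n,"red",b, onz(c,*b[1],167).round(1))
    br=(H>14)&(H<26)&(S>120)&(V>120)
    for b in blobs(br,5): print(n,"brass",b)
    wh=(H>=4)&(H<13)&(S>120)&(V>90)
    for b in blobs(wh,300): 
        print(n,"wheel",b)
        mm=np.zeros(H.shape,np.uint8); 
        if n=="top":
            l=cv2.connectedComponents(wh.astype(np.uint8))[1]; k=l[150,268]
            m=(l==k).astype(np.uint8)
            ct=max(cv2.findContours(m,cv2.RETR_EXTERNAL,cv2.CHAIN_APPROX_NONE)[0],key=len)
            P=np.array([onz(c,u,v,131)[:2] for u,v in ct[:,0]],np.float32)
            print("circ",cv2.minEnclosingCircle(P),cv2.fitEllipse(P))
E
```

```text
top red ([285, 161, 8, 8, 43], array([289.02325581, 164.18604651])) [600.   12.2 167. ]
top red ([241, 163, 8, 8, 42], array([244.33333333, 166.28571429])) [596.9 100.9 167. ]
top red ([265, 201, 8, 6, 41], array([268.58536585, 203.34146341])) [522.3  53.6 167. ]
top brass ([0, 0, 5, 12, 22], array([1.63636364, 4.86363636]))
top brass ([12, 0, 3, 4, 5], array([13. ,  1.6]))
top brass ([16, 0, 4, 3, 6], array([17.66666667,  0.83333333]))
top brass ([21, 0, 7, 8, 22], array([24.04545455,  3.95454545]))
top brass ([52, 0, 6, 6, 14], array([53.92857143,  2.78571429]))
top brass ([68, 0, 7, 10, 22], array([70.86363636,  3.63636364]))
top brass ([77, 0, 5, 2, 6], array([79.33333333,  0.33333333]))
top brass ([80, 1, 8, 8, 23], array([83.73913043,  4.60869565]))
top brass ([97, 0, 6, 6, 13], array([99.69230769,  2.61538462]))
top brass ([105, 0, 5, 5, 11], array([106.90909091,   2.27272727]))
top brass ([111, 1, 3, 7, 10], array([111.8,   3.7]))
top brass ([117, 0, 9, 3, 12], array([121.33333333,   1.        ]))
top brass ([127, 1, 10, 15, 44], array([131.63636364,   7.79545455]))
top brass
[... 16697 characters left out ...]
1, 33, 75, 22, 912], array([79.36951754, 43.32017544]))
side brass ([125, 82, 8, 16, 66], array([128.95454545,  88.57575758]))
side brass ([230, 197, 24, 15, 125], array([241.344, 204.352]))
side brass ([253, 206, 5, 2, 6], array([254.83333333, 206.33333333]))
side brass ([168, 250, 13, 10, 66], array([173.66666667, 255.31818182]))
side brass ([166, 261, 11, 9, 70], array([171.47142857, 264.75714286]))
side brass ([370, 261, 8, 7, 11], array([373.18181818, 264.18181818]))
side brass ([372, 266, 31, 22, 195], array([386.23589744, 275.93846154]))
side wheel ([219, 175, 101, 59, 3436], array([270.61641444, 206.74010477]))
side wheel ([289, 276, 30, 30, 731], array([303.31053352, 290.64842681]))
```

View pics/topcrop.png

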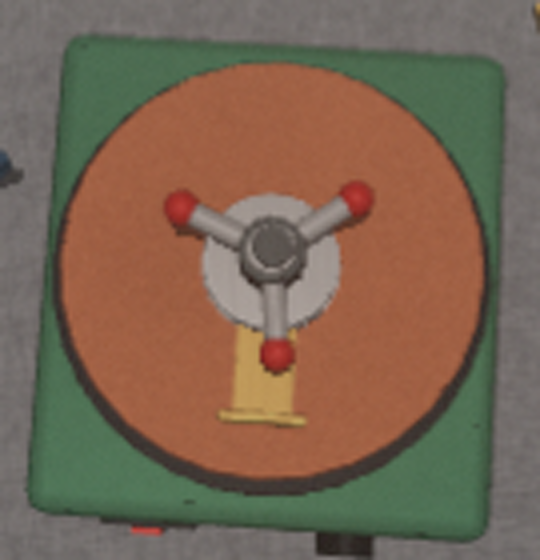

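View pics/sidecrop.png

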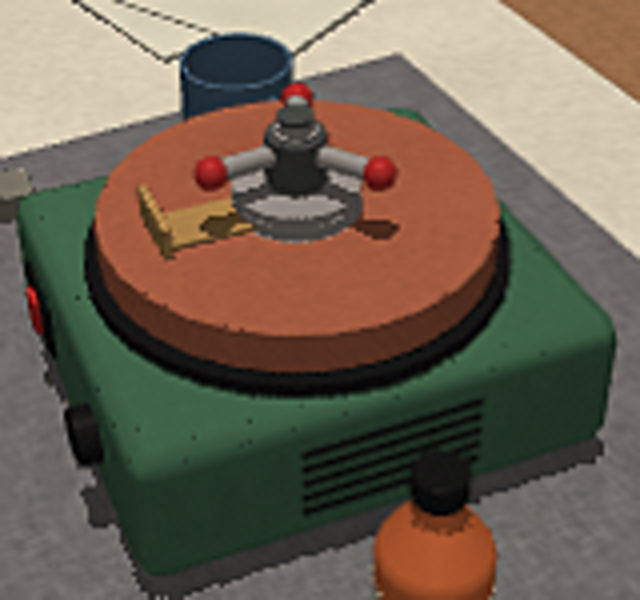

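Run:
```python
from plant import r, imaging
from h import *
a=imaging.camera("top");b=imaging.camera("side")
for u1,v1,u2,v2 in ((289.02,164.19,289.5,192.07),(244.33,166.29,269,172.57),(268.59,203.34,247.05,192.03)):
    X=tri([(a,u1,v1),(b,u2,v2)]); print(X.round(1), np.hypot(*(X[:2]-[572.9,55.5])).round(1), np.degrees(np.arctan2(X[1]-55.5,X[0]-572.9)).round(1))
for uv in ((255,219.5),(275.5,220.5),(265,220)): print("lip",onz(a,*uv,151).round(1))
f=a["frame"]; cr=f[190:230,240:295,::-1];cv2.imwrite("pics/lip.png",cv2.resize(cr,None,fx=12,fy=12,interpolation=cv2.INTER_NEAREST))
```

```text
[598.3  12.8 169.5] 49.7 -59.2
[595.4 101.  170.1] 50.8 63.7
[521.2  53.9 168.9] 51.7 -178.3
lip [492.2  80.8 151. ]
lip [489.9  40.1 151. ]
lip [491.   60.9 151. ]
```

View pics/lip.png

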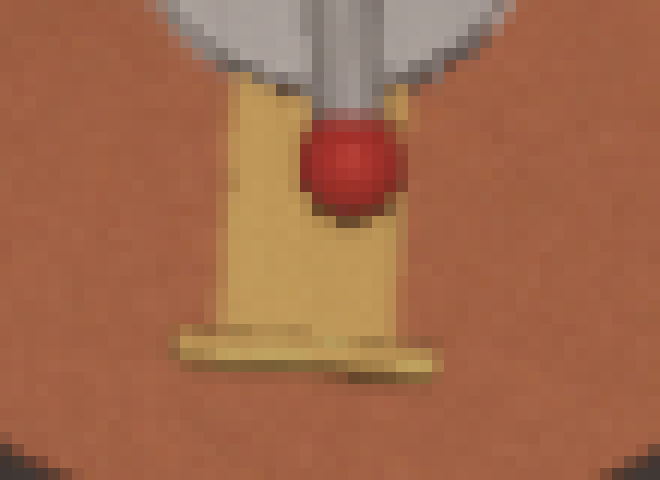

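Balls triangulate at radius 50–52 mm with arms at about 62°, -58° and 182°. The wheel fit gives the axis at (572.7, 55.4), and the lip sits at (491, 61), so the tab points at about 176°.

To turn the nut I'll centre the open gripper over the spindle, with a finger in each of two gaps, and rotate clockwise. First move: travel over there while unwinding the last joint.

servo_tool:
  targets: [0.4, 0.55, 0, 0, 0, 0.71, 1, 0.4, 0.55, 0, 0, 0, 0.71, 1, 0.4, 0.55, 0, 0, 0, 0.71, 1, 0.4, 0.55, 0, 0, 0, 0.71, 1, 0.4, 0.55, 0, 0, 0, 0.71, 1, 0.4, 0.55, 0, 0, 0, 0.71, 1, 0.4, 0.55, 0, 0, 0, 0.71, 1, 0.4, 0.55, 0, 0, 0, 0.71, 1, 0.4, 0.55, 0, 0, 0, 0.71, 1, 0.4, 0.55, 0, 0, 0, 0.71, 1]

```text
t: 1.35
tcp_pos: [375.3, -219.3, 304.0]
tool_rot: [180.0, 0.0, 105.1]
wrist_force: [-0.3, -0.9, -0.5]
width: 85.5
```

servo_tool:
  targets: [0.395, 0.55, 0, 0, 0, 0.71, 1, 0.395, 0.55, 0, 0, 0, 0.71, 1, 0.395, 0.55, 0, 0, 0, 0.71, 1, 0.395, 0.55, 0, 0, 0, 0.71, 1, 0.395, 0.55, 0, 0, 0, 0.71, 1, 0.395, 0.55, 0, 0, 0, 0.71, 1, 0.395, 0.55, 0, 0, 0, 0.71, 1, 0.395, 0.55, 0, 0, 0, 0.71, 1, 0.395, 0.55, 0, 0, 0, 0.71, 1, 0.395, 0.55, 0, 0, 0, 0.71, 1]

```text
t: 2.35
tcp_pos: [572.7, 55.7, 303.5]
tool_rot: [180.0, -0.0, -169.7]
wrist_force: [-0.5, 0.9, -0.5]
width: 85.4
```

servo_tool:
  targets: [0, 0, -0.04, 0, 0, 0.71, 1, 0, 0, -0.04, 0, 0, 0.71, 1, 0, 0, -0.04, 0, 0, 0.71, 1, 0, 0, -0.04, 0, 0, 0.71, 1, 0, 0, -0.04, 0, 0, 0.71, 1, 0, 0, -0.04, 0, 0, 0.71, 1, 0, 0, -0.04, 0, 0, 0.71, 1, 0, 0, -0.04, 0, 0, 0.71, 1, 0, 0, -0.04, 0, 0, 0.71, 1, 0, 0, -0.04, 0, 0, 0.71, 1]

```text
t: 3.35
tcp_pos: [572.5, 55.0, 283.8]
tool_rot: [180.0, 0.0, -84.6]
wrist_force: [0.1, 0.5, 0.1]
width: 85.6
```

Run:
```python
from plant import r, imaging
from h import *
s=r.state();print(s["t"],s["joint_positions"].round(1),s["tcp_pos"].round(1),s["tool_rot"].round(1))
for n in ("side","top","wrist"):
    c=imaging.camera(n); f=c["frame"][...,::-1]; cv2.imwrite(f"pics/{n}1.png",f if n=="wrist" else cv2.resize(f[90:310,150:390],None,fx=2.5,fy=2.5))
```

```text
3.35 [ -1.2  10.1  11.4  91.3   0.  -96.6] [572.5  55.  283.8] [180.    0.  -84.6]
```

View pics/side1.png

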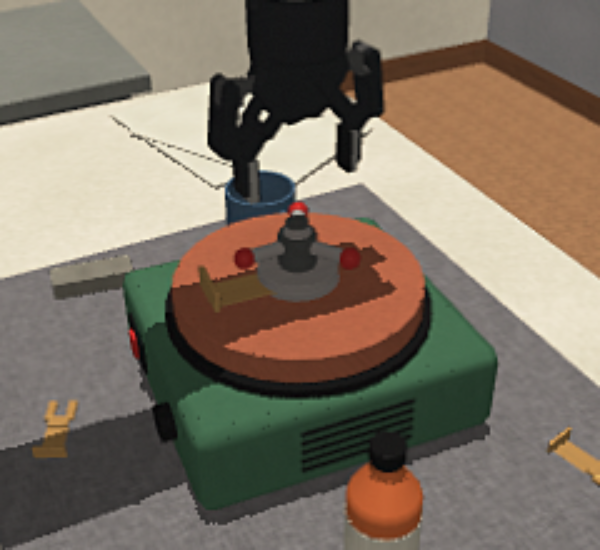

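View pics/wrist1.png

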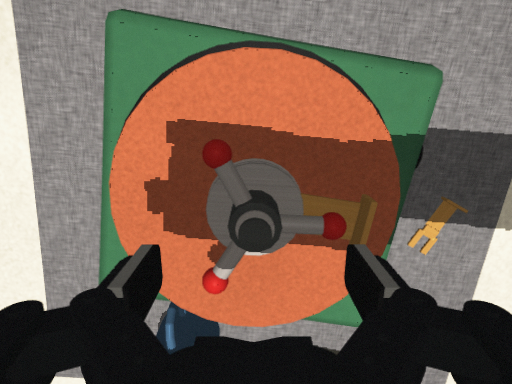

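Run:
```python
from plant import r, imaging
from h import *
c=imaging.camera("side")
f=c["frame"][...,::-1]; cv2.imwrite("pics/tips.png",cv2.resize(f[130:185,225:305],None,fx=9,fy=9,interpolation=cv2.INTER_NEAREST))
for x,y in ((522.5,50.3),(622.5,59.7)):
  for z in (200,210,224): print(x,z,np.round(proj(c,(x,y,z)),1), ((np.array(proj(c,(x,y,z)))-[225,130])*9).round())
```

```text
522.5 200 [248.1 179.8] [208. 448.]
522.5 210 [247.9 175.5] [206. 410.]
522.5 224 [247.6 169.4] [204. 355.]
622.5 200 [289.4 166.1] [580. 325.]
622.5 210 [289.5 162. ] [580. 288.]
622.5 224 [289.6 156.1] [582. 235.]
```

View pics/tips.png

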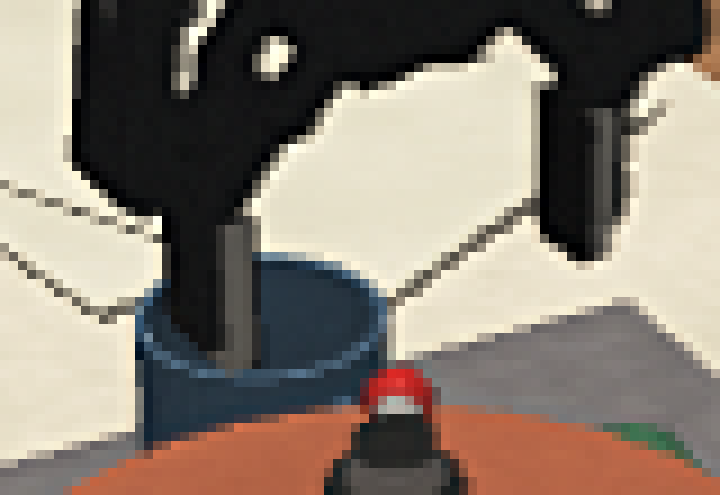

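Side view: the open fingertips are at crop rows 365 (left) and 258 (right), so z is about 220, or 62 mm ahead of the TCP. The wrist view matches the plan. Now I'll turn to yaw -58° and come down between the arms.

servo_tool:
  targets: [0, 0, 0, 0, 0, 0.222, 1, 0, 0, 0, 0, 0, 0.222, 1, 0, 0, 0, 0, 0, 0.222, 1, 0, 0, 0, 0, 0, 0.222, 1, 0, 0, 0, 0, 0, 0.222, 1, 0, 0, -0.03, 0, 0, 0.222, 1, 0, 0, -0.06, 0, 0, 0.222, 1, 0, 0, -0.06, 0, 0, 0.222, 1]

```text
t: 4.35
tcp_pos: [571.3, 55.0, 251.3]
tool_rot: [179.8, 0.1, -58.5]
wrist_force: [-0.4, 1.0, -0.8]
width: 85.4
```

Run:
```python
from plant import r, imaging
from h import *
s=r.state();print(s["t"],s["joint_positions"].round(1),s["tcp_pos"].round(1),s["tool_rot"].round(1))
c=imaging.camera("wrist"); cv2.imwrite("pics/wrist2.png",c["frame"][...,::-1])
```

```text
4.35 [  -1.2   10.     7.6   87.8   -0.  -122.7] [571.3  55.  251.3] [ 1.798e+02  1.000e-01 -5.850e+01]
```

View pics/wrist2.png

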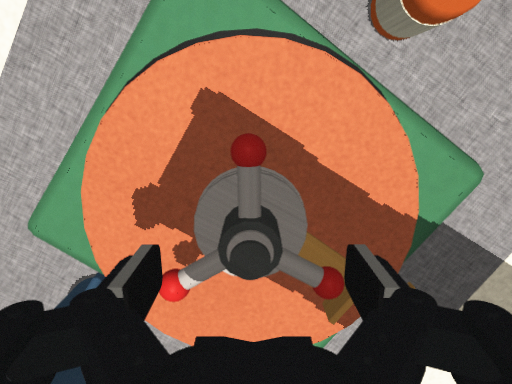

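The three arms sit at image-up, lower left and lower right, with the fingers 30° from the nearest arms, as planned. Descending now.

servo_tool:
  targets: [0.002, 0, -0.03, 0, 0, 0, 1, 0.002, 0, -0.05, 0, 0, 0, 1, 0.002, 0, -0.07, 0, 0, 0, 1, 0.002, 0, -0.076, 0, 0, 0, 1, 0.002, 0, -0.076, 0, 0, 0, 1]

```text
t: 4.9
tcp_pos: [572.9, 55.0, 214.8]
tool_rot: [179.9, 0.1, -58.3]
wrist_force: [-1.2, -0.7, -0.1]
width: 85.1
```

Run:
```python
from plant import r, imaging
from h import *
s=r.state();print(s["t"],s["wrist_force"].round(2),s["wrist_torque"].round(3),s["tcp_pos"].round(1),s["tool_rot"].round(1))
c=imaging.camera("side"); cv2.imwrite("pics/side3.png",cv2.resize(c["frame"][130:250,190:350,::-1],None,fx=4,fy=4))
```

```text
4.9 [-1.2  -0.71 -0.1 ] [-0.001  0.003 -0.028] [572.9  55.  214.8] [ 1.799e+02  1.000e-01 -5.830e+01]
```

View pics/side3.png

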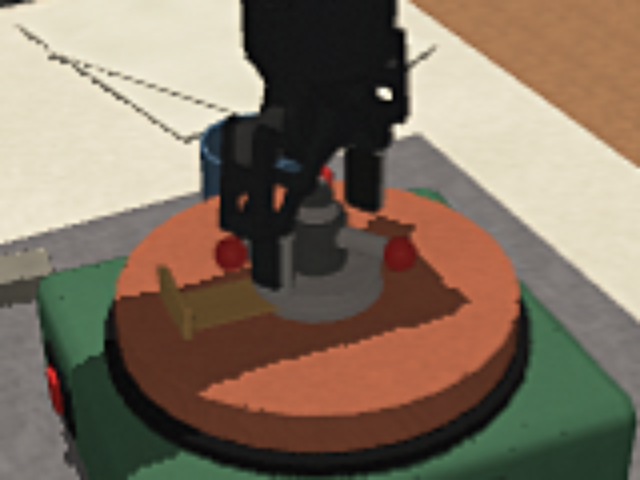

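servo_tool:
  targets: [0, 0, 0, 0, 0, -0.02, 1, 0, 0, 0, 0, 0, -0.04, 1, 0, 0, 0, 0, 0, -0.06, 1, 0, 0, 0, 0, 0, -0.08, 1, 0, 0, 0, 0, 0, -0.1, 1, 0, 0, 0, 0, 0, -0.12, 1, 0, 0, 0, 0, 0, -0.14, 1, 0, 0, 0, 0, 0, -0.16, 1, 0, 0, 0, 0, 0, -0.18, 1, 0, 0, 0, 0, 0, -0.2, 1]

```text
t: 5.95
tcp_pos: [573.4, 53.0, 217.0]
tool_rot: [180.0, -0.3, -82.4]
wrist_force: [-1.9, -4.8, 2.2]
width: 85.3
```

Run:
```python
from plant import r, imaging
from h import *
s=r.state();print(s["t"],s["wrist_force"].round(2),s["wrist_torque"].round(3),s["tcp_pos"].round(1),s["tool_rot"].round(1))
c=imaging.camera("side"); cv2.imwrite("pics/side4.png",cv2.resize(c["frame"][130:250,190:350,::-1],None,fx=4,fy=4))
```

```text
5.95 [-1.94 -4.8   2.21] [-0.958  0.486  0.207] [573.4  53.  217. ] [180.   -0.3 -82.4]
```

View pics/side4.png

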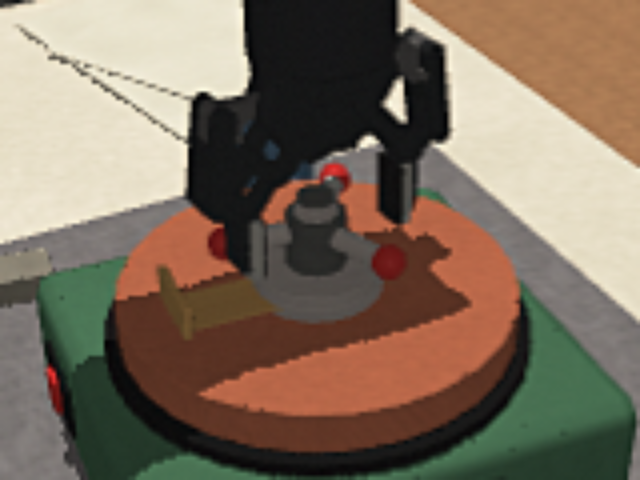

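Contact: 5 N and 0.21 N m, matching the stated running torque. Continuing at 3°/row.

servo_tool:
  targets: [0, 0, -0.002, 0, 0, -0.025, 1, 0, 0, -0.004, 0, 0, -0.05, 1, 0, 0, -0.004, 0, 0, -0.075, 1, 0, 0, -0.004, 0, 0, -0.1, 1, 0, 0, -0.004, 0, 0, -0.125, 1, 0, 0, -0.004, 0, 0, -0.15, 1, 0, 0, -0.004, 0, 0, -0.175, 1, 0, 0, -0.004, 0, 0, -0.2, 1, 0, 0, -0.004, 0, 0, -0.225, 1, 0, 0, -0.004, 0, 0, -0.25, 1]

```text
t: 7.0
tcp_pos: [573.1, 53.3, 215.7]
tool_rot: [-179.9, -0.2, -112.4]
wrist_force: [-3.4, -4.0, 4.2]
width: 85.6
```

servo_tool:
  targets: [0, 0, 0, 0, 0, -0.025, 1, 0, 0, 0, 0, 0, -0.05, 1, 0, 0, 0, 0, 0, -0.075, 1, 0, 0, 0, 0, 0, -0.1, 1, 0, 0, 0, 0, 0, -0.125, 1, 0, 0, 0, 0, 0, -0.15, 1, 0, 0, 0, 0, 0, -0.175, 1, 0, 0, 0, 0, 0, -0.2, 1, 0, 0, 0, 0, 0, -0.225, 1, 0, 0, 0, 0, 0, -0.25, 1]

```text
t: 8.0
tcp_pos: [572.4, 54.1, 215.4]
tool_rot: [-180.0, -0.2, -142.4]
wrist_force: [-5.0, -3.7, 4.3]
width: 85.8
```

Run:
```python
from plant import r, imaging
from h import *
s=r.state();print(s["t"],s["wrist_force"].round(2),s["wrist_torque"].round(3),s["tcp_pos"].round(1),s["tool_rot"].round(1),s["joint_positions"].round(1))
c=imaging.camera("side"); cv2.imwrite("pics/side5.png",cv2.resize(c["frame"][130:250,190:350,::-1],None,fx=4,fy=4))
```

```text
8.0 [-4.97 -3.66  4.3 ] [-0.398  0.982  0.299] [572.4  54.1 215.4] [-180.    -0.2 -142.4] [ -1.2  10.2   3.7  83.6  -0.1 -38.8]
```

View pics/side5.png

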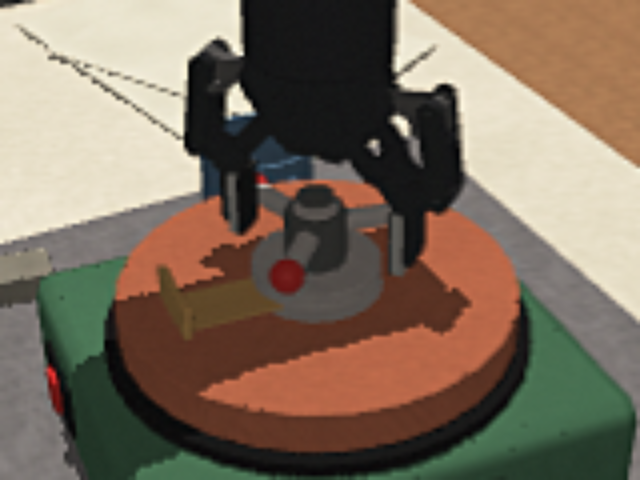

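servo_tool:
  targets: [0, 0, 0, 0, 0, -0.025, 1, 0, 0, 0, 0, 0, -0.05, 1, 0, 0, 0, 0, 0, -0.075, 1, 0, 0, 0, 0, 0, -0.1, 1, 0, 0, 0, 0, 0, -0.125, 1, 0, 0, 0, 0, 0, -0.15, 1, 0, 0, 0, 0, 0, -0.175, 1, 0, 0, 0, 0, 0, -0.2, 1, 0, 0, 0, 0, 0, -0.225, 1, 0, 0, 0, 0, 0, -0.25, 1]

```text
t: 9.05
tcp_pos: [572.0, 54.7, 215.2]
tool_rot: [-180.0, -0.2, -172.4]
wrist_force: [-5.3, -2.1, 4.2]
width: 85.3
```

servo_tool:
  targets: [0, 0, 0, 0, 0, -0.025, 1, 0, 0, 0, 0, 0, -0.05, 1, 0, 0, 0, 0, 0, -0.075, 1, 0, 0, 0, 0, 0, -0.1, 1, 0, 0, 0, 0, 0, -0.125, 1, 0, 0, 0, 0, 0, -0.15, 1, 0, 0, 0, 0, 0, -0.175, 1, 0, 0, 0, 0, 0, -0.2, 1, 0, 0, 0, 0, 0, -0.225, 1, 0, 0, 0, 0, 0, -0.25, 1]

```text
t: 10.05
tcp_pos: [571.7, 55.3, 214.9]
tool_rot: [-179.9, -0.2, 157.6]
wrist_force: [-8.0, -0.7, 4.8]
width: 85.5
```

Run:
```python
from plant import r, imaging
from h import *
s=r.state();print(s["t"],s["wrist_force"].round(2),s["wrist_torque"].round(3),s["tcp_pos"].round(1),s["tool_rot"].round(1),s["joint_positions"].round(1))
c=imaging.camera("side"); cv2.imwrite("pics/side6.png",cv2.resize(c["frame"][130:250,190:350,::-1],None,fx=4,fy=4))
```

```text
10.05 [-8.   -0.72  4.79] [0.131 1.137 0.258] [571.7  55.3 214.9] [-179.9   -0.2  157.6] [-1.2 10.2  3.6 83.7  0.  21.2]
```

View pics/side6.png

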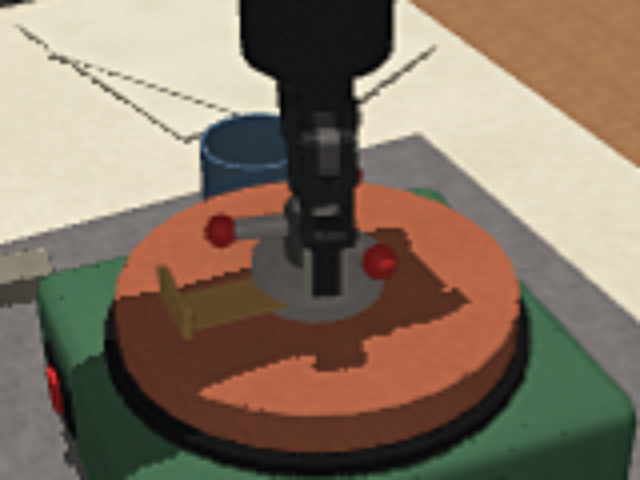

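servo_tool:
  targets: [0, 0, 0, 0, 0, -0.02, 1, 0, 0, 0, 0, 0, -0.04, 1, 0, 0, 0, 0, 0, -0.06, 1, 0, 0, 0, 0, 0, -0.08, 1, 0, 0, 0, 0, 0, -0.1, 1, 0, 0, 0, 0, 0, -0.12, 1, 0, 0, 0, 0, 0, -0.14, 1, 0, 0, 0, 0, 0, -0.16, 1, 0, 0, 0, 0, 0, -0.18, 1, 0, 0, 0, 0, 0, -0.2, 1]

```text
t: 11.1
tcp_pos: [571.6, 56.1, 214.8]
tool_rot: [-179.9, -0.2, 133.7]
wrist_force: [-6.0, 2.8, 3.4]
width: 85.3
```

servo_tool:
  targets: [0, 0, 0, 0, 0, -0.016, 1, 0, 0, 0, 0, 0, -0.032, 1, 0, 0, 0, 0, 0, -0.048, 1, 0, 0, 0, 0, 0, -0.064, 1, 0, 0, 0, 0, 0, -0.08, 1]

```text
t: 11.6
tcp_pos: [571.6, 56.4, 214.7]
tool_rot: [-179.9, -0.3, 124.1]
wrist_force: [-5.9, 3.0, 2.4]
width: 85.1
```

```bash
cat > st.py <<'E'
from plant import r
s=r.state();print(s["t"],s["wrist_force"].round(2),s["wrist_torque"].round(3),s["tcp_pos"].round(1),s["tool_rot"].round(1),s["width"])
E
python3 st.py
```

```text
11.6 [-5.88  2.99  2.45] [0.622 1.121 0.272] [571.6  56.4 214.7] [-179.9   -0.3  124.1] 85.06422187967779
```

servo_tool:
  targets: [0, 0, 0, 0, 0, -0.01, 1, 0, 0, 0, 0, 0, -0.02, 1, 0, 0, 0, 0, 0, -0.03, 1, 0, 0, 0, 0, 0, -0.04, 1, 0, 0, 0, 0, 0, -0.05, 1]

```text
t: 12.1
tcp_pos: [571.8, 56.7, 214.7]
tool_rot: [-179.9, -0.3, 118.2]
wrist_force: [-5.6, 4.3, 2.6]
width: 85.2
```

servo_tool:
  targets: [0, 0, 0, 0, 0, -0.01, 1, 0, 0, 0, 0, 0, -0.02, 1, 0, 0, 0, 0, 0, -0.03, 1, 0, 0, 0, 0, 0, -0.04, 1]

```text
t: 12.5
tcp_pos: [571.9, 56.8, 214.8]
tool_rot: [-179.9, -0.3, 113.4]
wrist_force: [-5.5, 3.5, 3.5]
width: 85.3
```

```bash
python3 st.py
```

```text
12.5 [-5.47  3.53  3.45] [0.859 0.933 0.193] [571.9  56.8 214.8] [-179.9   -0.3  113.4] 85.25613942382736
```

servo_tool:
  targets: [0, 0, 0, 0, 0, -0.01, 1, 0, 0, 0, 0, 0, -0.02, 1, 0, 0, 0, 0, 0, -0.03, 1]

```text
t: 12.8
tcp_pos: [571.9, 56.9, 214.7]
tool_rot: [-179.9, -0.3, 109.8]
wrist_force: [-5.3, 4.7, 2.1]
width: 85.4
```

servo_tool:
  targets: [0, 0, 0, 0, 0, -0.01, 1, 0, 0, 0, 0, 0, -0.02, 1, 0, 0, 0, 0, 0, -0.03, 1]

```text
t: 13.1
tcp_pos: [571.7, 59.0, 214.8]
tool_rot: [-180.0, -0.6, 106.3]
wrist_force: [-5.8, 9.8, 2.4]
width: 85.5
```

```bash
python3 st.py
```

```text
13.1 [-5.78  9.83  2.36] [2.069 1.017 0.487] [571.7  59.  214.8] [-180.    -0.6  106.3] 85.53013846374544
```

Force and torque doubled after about 188° of turn, which is where the geometry puts the stop. One small nudge to confirm, then I'll check with the cameras.

servo_tool:
  targets: [0, 0, 0, 0, 0, -0.01, 1, 0, 0, 0, 0, 0, -0.012, 1]

```text
t: 13.3
tcp_pos: [571.7, 60.0, 214.8]
tool_rot: [-180.0, -0.7, 105.0]
wrist_force: [-5.0, 12.7, 2.7]
width: 85.0
```

```bash
python3 st.py
python3 - <<'E'
from plant import r, imaging
from h import *
for n in ("top","side"):
    c=imaging.camera(n);f=c["frame"]
    hsv=cv2.cvtColor(f,cv2.COLOR_RGB2HSV);H,S,V=[hsv[...,i].astype(int) for i in range(3)]
    red=((H<4)|(H>172))&(S>170)&(V>80)
    for b in blobs(red,6): print(n,b,onz(c,*b[1],172).round(1))
    cv2.imwrite(f"pics/{n}7.png",cv2.resize(f[130:250,190:350,::-1],None,fx=4,fy=4))
E
```

```text
13.3 [-5.03 12.69  2.72] [2.303 0.926 0.626] [571.7  60.  214.8] [-180.    -0.7  105. ] 85.02385627654796
side ([288, 176, 6, 8, 36], array([290.55555556, 179.38888889])) [621.2  51.1 172. ]
side ([262, 194, 8, 8, 54], array([265.40740741, 197.74074074])) [542.7  14.2 172. ]
side ([202, 221, 4, 12, 24], array([203.16666667, 226.45833333])) [403.7 -15.3 172. ]
```

View pics/side7.png

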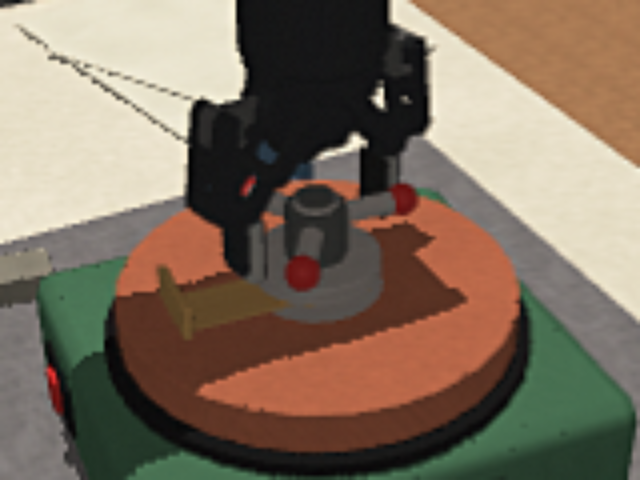

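Side view: the balls are now at arm angles of about -5° and -126°, so the gap is centred over the tab (176°). With the clear rise in force, the nut is at its stop. Backing the finger off, then lifting.

servo_tool:
  targets: [0, 0, 0, 0, 0, 0.03, 1, 0, 0, 0, 0, 0, 0.06, 1, 0, 0, 0, 0, 0, 0.083, 1, 0, 0, 0, 0, 0, 0.083, 1]

```text
t: 13.8
tcp_pos: [573.8, 55.1, 214.8]
tool_rot: [179.9, 0.0, 114.6]
wrist_force: [-0.7, 0.0, -0.2]
width: 85.3
```

```bash
python3 st.py
```

```text
13.8 [-0.71  0.01 -0.24] [-0.012  0.04   0.026] [573.8  55.1 214.8] [179.9   0.  114.6] 85.31552248579867
```

Forces are zero. Lift 60 mm, then move over the tab, turn to yaw 176° and shut.

servo_tool:
  targets: [0, 0, 0.06, 0, 0, 0, 1, 0, 0, 0.12, 0, 0, 0, 1, 0, 0, 0.12, 0, 0, 0, 1]

```text
t: 14.1
tcp_pos: [575.6, 54.9, 279.9]
tool_rot: [179.5, 0.3, 114.6]
wrist_force: [1.1, -0.2, 0.8]
width: 85.4
```

servo_tool:
  targets: [-0.121, 0.009, 0, 0, 0, 0.513, -1, -0.121, 0.009, 0, 0, 0, 0.513, -1, -0.121, 0.009, 0, 0, 0, 0.513, -1, -0.121, 0.009, 0, 0, 0, 0.513, -1, -0.121, 0.009, 0, 0, 0, 0.513, -1, -0.121, 0.009, 0, 0, 0, 0.513, -1, -0.121, 0.009, 0, 0, 0, 0.513, -1, -0.121, 0.009, 0, 0, 0, 0.513, -1, -0.121, 0.009, 0, 0, 0, 0.513, -1]

```text
t: 15.0
tcp_pos: [513.0, 59.5, 273.9]
tool_rot: [180.0, 0.0, 176.0]
wrist_force: [-0.3, -0.8, -0.6]
width: 0.2
```

```bash
python3 st.py
python3 - <<'E'
from plant import r, imaging
from h import *
for n in ("top","side","wrist"):
    c=imaging.camera(n);f=c["frame"]
    if n!="wrist":
      hsv=cv2.cvtColor(f,cv2.COLOR_RGB2HSV);H,S,V=[hsv[...,i].astype(int) for i in range(3)]
      red=((H<4)|(H>172))&(S>170)&(V>80)
      for b in blobs(red,6): print(n,b,onz(c,*b[1],172).round(1))
    cv2.imwrite(f"pics/{n}8.png",f[...,::-1] if n=="wrist" else cv2.resize(f[100:250,170:350,::-1],None,fx=4,fy=4))
c=imaging.camera("side"); t=r.state()["tcp_pos"]
for d in (60,73): 
  u=proj(c,t-[0,0,d]); print(d,u,((u[0]-170)*4,(u[1]-100)*4))
E
```

```text
15.0 [-0.28 -0.77 -0.58] [-0.016 -0.017 -0.059] [513.   59.5 273.9] [180.   0. 176.] 0.16047510781799024
side ([248, 174, 6, 7, 22], array([249.95454545, 176.63636364])) [548.5 102.1 172. ]
side ([287, 176, 7, 8, 38], array([290.52631579, 179.26315789])) [621.4  51.6 172. ]
side ([262, 194, 8, 8, 53], array([265.35849057, 197.67924528])) [542.8  14.4 172. ]
side ([202, 221, 4, 12, 24], array([203.16666667, 226.45833333])) [403.7 -15.3 172. ]
60 (np.float64(241.6218012380561), np.float64(172.87967531500328)) (np.float64(286.4872049522244), np.float64(291.51870126001313))
73 (np.float64(241.95678879788824), np.float64(178.43412358343102)) (np.float64(287.82715519155295), np.float64(313.73649433372407))
```

View pics/side8.png

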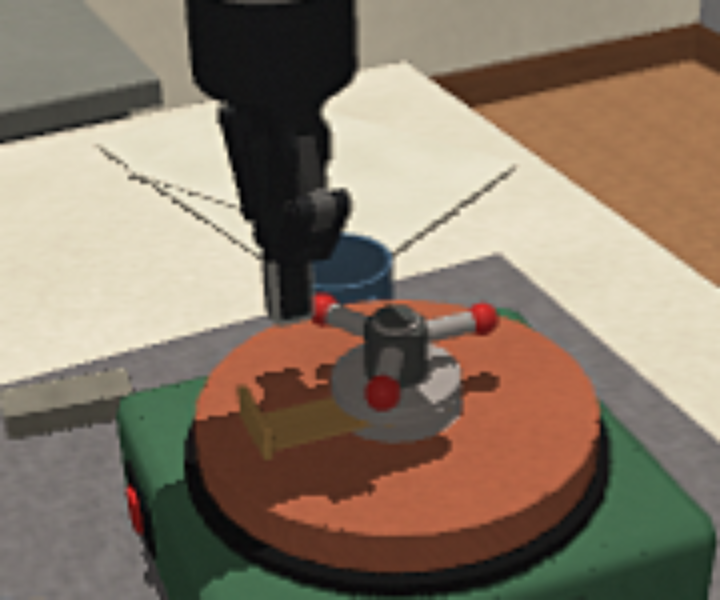

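View pics/wrist8.png

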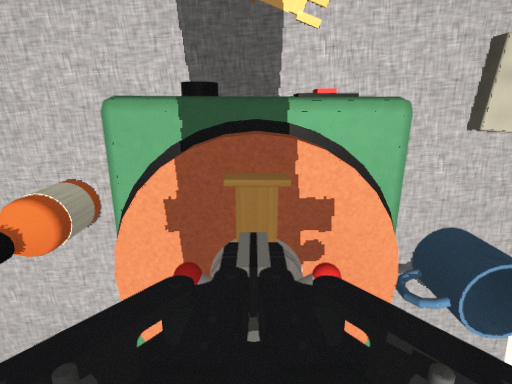

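Side view: all three balls are where I left them and the shut tips sit about 73 mm ahead of the TCP. Wrist view: the lip is centred near (257,180). Checking that point, then descending to TCP z 213.

Run:
```python
from plant import imaging
from h import *
c=imaging.camera("wrist")
for uv in ((224,178),(291,180),(257,177)): print(onz(c,*uv,151).round(1))
```

```text
[486.6  43.2 151. ]
[490.8  86.1 151. ]
[487.4  64.4 151. ]
```

servo_tool:
  targets: [0, 0, -0.05, 0, 0, 0, -1, 0, 0, -0.09, 0, 0, 0, -1, 0, 0, -0.11, 0, 0, 0, -1, 0, 0, -0.122, 0, 0, 0, -1, 0, 0, -0.122, 0, 0, 0, -1, 0, 0, -0.122, 0, 0, 0, -1]

```text
t: 15.85
tcp_pos: [513.4, 59.5, 213.8]
tool_rot: [180.0, 0.1, 176.2]
wrist_force: [-0.4, -0.2, 0.3]
width: -0.0
```

```bash
python3 st.py
python3 - <<'E'
from plant import r, imaging
from h import *
c=imaging.camera("side");f=c["frame"]
cv2.imwrite("pics/side9.png",cv2.resize(f[140:240,200:320,::-1],None,fx=6,fy=6))
E
```

```text
15.85 [-0.35 -0.22  0.33] [ 0.024 -0.059 -0.072] [513.4  59.5 213.8] [1.800e+02 1.000e-01 1.762e+02] -0.022109753606578058
```

View pics/side9.png

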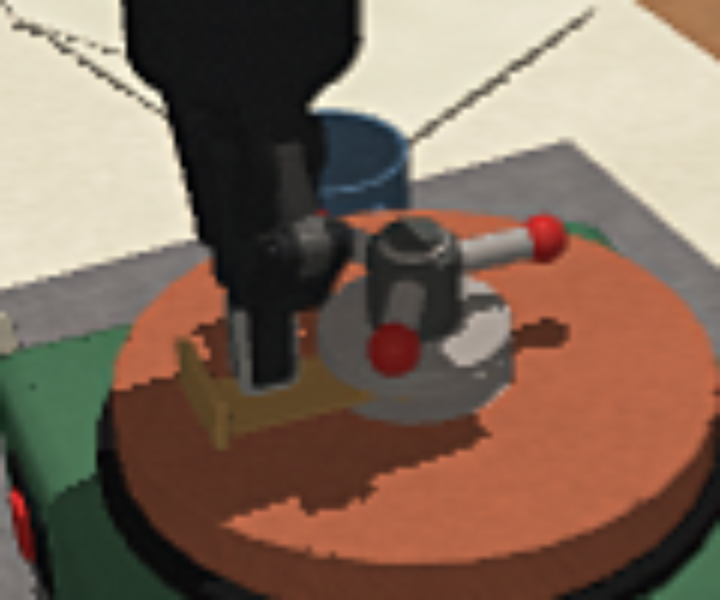

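Side view: the shut fingertips stand between the lip and the flange, just above the tab. Pulling outward along 176°.

servo_tool:
  targets: [-0.01, 0.0005, 0, 0, 0, 0, -1, -0.02, 0.001, 0, 0, 0, 0, -1, -0.028, 0.002, 0, 0, 0, 0, -1, -0.036, 0.0025, 0, 0, 0, 0, -1, -0.044, 0.003, 0, 0, 0, 0, -1]

```text
t: 16.4
tcp_pos: [491.1, 61.0, 213.5]
tool_rot: [180.0, 0.1, 176.2]
wrist_force: [0.7, 0.6, 0.7]
width: -0.1
```

```bash
python3 st.py
python3 - <<'E'
from plant import r, imaging
from h import *
c=imaging.camera("side");f=c["frame"]
cv2.imwrite("pics/side10.png",cv2.resize(f[140:240,200:320,::-1],None,fx=6,fy=6))
E
```

```text
16.4 [0.73 0.58 0.73] [ 0.002 -0.294 -0.018] [491.1  61.  213.5] [1.800e+02 1.000e-01 1.762e+02] -0.09255679601269517
```

View pics/side10.png

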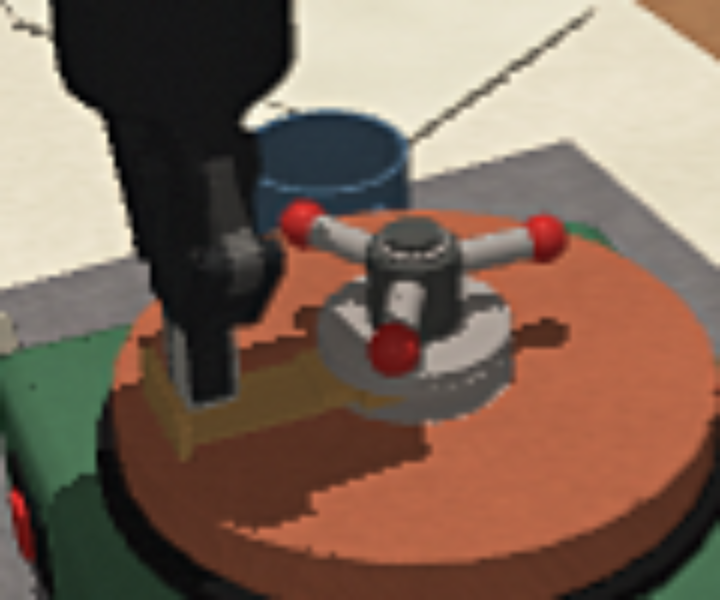

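The washer is following freely (forces under 1.5 N) and is about 15 mm out. Another 40 mm.

servo_tool:
  targets: [-0.008, 0.0005, 0, 0, 0, 0, -1, -0.016, 0.001, 0, 0, 0, 0, -1, -0.024, 0.0015, 0, 0, 0, 0, -1, -0.032, 0.002, 0, 0, 0, 0, -1, -0.04, 0.0025, 0, 0, 0, 0, -1, -0.048, 0.003, 0, 0, 0, 0, -1, -0.056, 0.0035, 0, 0, 0, 0, -1, -0.064, 0.004, 0, 0, 0, 0, -1, -0.072, 0.0045, 0, 0, 0, 0, -1, -0.078, 0.005, 0, 0, 0, 0, -1]

```text
t: 17.45
tcp_pos: [451.5, 63.6, 212.8]
tool_rot: [-180.0, -0.0, 176.2]
wrist_force: [1.1, 0.2, 0.0]
width: -0.4
```

```bash
python3 st.py
python3 - <<'E'
from plant import r, imaging
from h import *
c=imaging.camera("side");f=c["frame"]
cv2.imwrite("pics/side11.png",cv2.resize(f[140:240,200:320,::-1],None,fx=6,fy=6))
E
```

```text
17.45 [1.08 0.22 0.04] [-0.016 -0.277  0.032] [451.5  63.6 212.8] [-180.    -0.   176.2] -0.35658390150516434
```

View pics/side11.png

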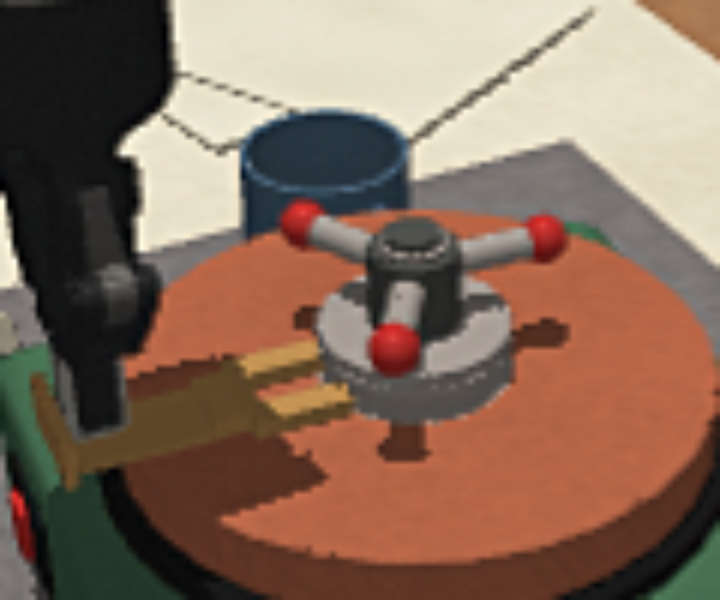

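The washer lies flat with its prongs at the flange edge. Easing the fingers off the lip, lifting and retreating.

servo_tool:
  targets: [0.006, 0, 0, 0, 0, 0, -1, 0.01, -0.001, 0, 0, 0, 0, -1, 0.01, -0.001, 0, 0, 0, 0, -1, 0.01, -0.001, 0.04, 0, 0, 0, -1, 0.01, -0.001, 0.1, 0, 0, 0, -1, 0.01, -0.001, 0.16, 0, 0, 0, -1, -0.2, 0, 0.2, 0, 0, 0, -1, -0.2, 0, 0.2, 0, 0, 0, -1, -0.2, 0, 0.2, 0, 0, 0, -1, -0.2, 0, 0.2, 0, 0, 0, -1]

```text
t: 18.5
tcp_pos: [351.6, 63.6, 313.7]
tool_rot: [180.0, 0.2, 176.2]
wrist_force: [0.5, -0.3, -0.2]
width: 0.1
```

```bash
python3 st.py
python3 - <<'E'
from plant import r, imaging
from h import *
C={n:imaging.camera(n) for n in ("top","side")}
for n,c in C.items():
    f=c["frame"]
    hsv=cv2.cvtColor(f,cv2.COLOR_RGB2HSV);H,S,V=[hsv[...,i].astype(int) for i in range(3)]
    red=((H<4)|(H>172))&(S>170)&(V>80)
    for b in blobs(red,6): print(n,b[1].round(1),onz(c,*b[1],172).round(1))
    cv2.imwrite(f"pics/{n}12.png",cv2.resize(f[110:270,180:350,::-1],None,fx=3.5,fy=3.5))
E
```

```text
18.5 [ 0.51 -0.34 -0.21] [ 0.032 -0.092  0.002] [351.6  63.6 313.7] [180.    0.2 176.2] 0.1336061497969899
top [268.8 151.9] [624.3  52.  172. ]
top [244.1 188.7] [551.  101.1 172. ]
top [289.  191.5] [544.6  13.7 172. ]
side [249.3 176.5] [547.4 103.3 172. ]
side [290.5 179.3] [621.4  51.6 172. ]
side [265.3 197.6] [542.8  14.7 172. ]
side [203.2 226.5] [403.8 -15.4 172. ]
```

View pics/top12.png

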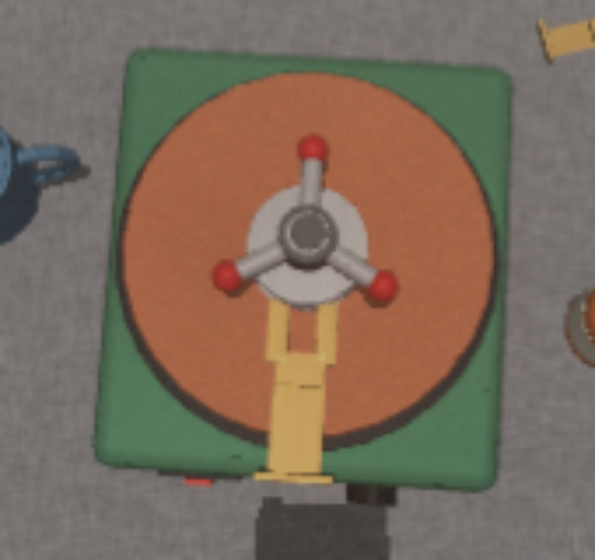

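View pics/side12.png

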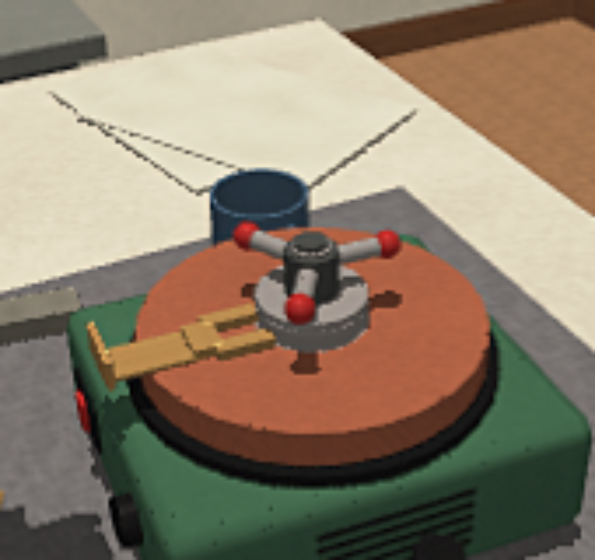

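Run:
```python
from plant import r, imaging
from h import *
a=imaging.camera("top");b=imaging.camera("side");ax=np.array([573,55.5])
L=tri([(a,263.7,246.3),(b,180+101/3.5,110+347/3.5)]);print("lip",L.round(1),np.hypot(*(L[:2]-ax)).round(1)-80)
P=onz(a,263.7,246.3,151);print(P.round(1),np.hypot(*(P[:2]-ax)).round(1)-80)
for A,B in (((268.8,151.9),(290.5,179.3)),((244.1,188.7),(249.3,176.5)),((289,191.5),(265.3,197.6))): print("ball",tri([(a,*A),(b,*B)]).round(1))
for n,c,u in (("mug",a,None),):
    pass
```

```text
lip [438.9  64.1 146.2] 54.30000000000001
[439.4  64.  151. ] 53.900000000000006
ball [623.3  52.5 171.3]
ball [548.9 101.7 172.9]
ball [543.5  14.1 172.4]
```

Run:
```python
from plant import r, job
s=r.state();print(s["t"],s["wrist_force"].round(2),s["dq"].round(2)); print(job.sign_off())
```

```text
18.7 [-0.18 -0.5  -0.3 ] [-0.11  0.41  0.04  0.32  0.01  0.01]
the job is handed in; nothing more can be done
None
```

The wheel is free. The nut is at its upper stop and the washer is drawn out, lying on the wheel clear of the spindle. I handed the job in at 18.7 s.

**What I did:** I lowered the open fingers around the hub and turned the nut clockwise about 188°. The wrist force rose from about 6 N to 14 N there, which I took as the stop, and I backed off. Then I hooked the shut fingers behind the washer's lip and slid it out at under 1.5 N. After that I eased off the lip, lifted and moved away.

**Last checks:**
- **Nut:** the balls are at about -5°, 118° and -126°, so the gap between two arms is centred over the tab. Ball heights are 171–173 mm, where 172 is expected at the stop.
- **Washer:** its origin is about 54 mm from the spindle axis. It looks flat, and no robot contact remains.
- **Mug, bottle and dressing stone:** nothing touched them. I did not measure their positions again.

**Checks that disagreed:**
- **Ball rise:** the two-view ball heights rose only about 2.7 mm, where 5.2 mm was expected. The starting heights probably read high, since one pixel is about 2 mm. I relied on the felt stop, the arm angles and the washer coming free.
- **Lip height:** one two-view fix put the lip at 146 mm instead of 151 mm. That is probably pixel error, and read as a tilt it would be under 4°.

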